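# Shim the rocking bench balance

## Task

The bench balance rocks on a short front-left foot. Without gripping or lifting anything, push the orange wedge, thin edge first, in under that foot until the balance stands level, with the wedge carrying the foot. Then press down lightly with a fingertip on the round blue pad on the balance's top, to check that it no longer rocks, and withdraw; do not shove the balance along the bench and leave the check weights where they stand.

Things in the scene. Friction and masses are not known exactly. Their poses are not given: they have to be found in the camera images.
- balance: white and grey bench balance, 190 (x) x 210 (y) mm, about 2 kg, loose; origin amid its footprint, level with the soles of its three full feet; own z up, display at its front (-x), left +y. Top face at z = 64 mm; steel pan 116 mm across, centre x = +22, up to z = 74 mm. Grey ball feet, radius 20 mm, at x = +-70, y = +-80; housing's underside at z = 26 mm
- short_foot (a point): centre of the sole of the front-left foot, at (-70, +80, +8) mm of the balance: 8 mm short, so the balance starts tilted about 0.076 rad towards it, resting on it and its two neighbours, the rear-right foot in the air. Level (own z vertical) once this foot stands 8 mm higher; more wedge tilts it again
- press_mark (a point): centre of the top of the blue pad, 26 mm across, raised 2 mm over the balance's top face, straight above its rear-right foot, at (+70, -80, +66) mm of the balance
- wedge: orange tapered shim with red ribs, 120 (own x) x 60 (y) mm, 0.1 kg, flat on the bench left of the balance, thin edge towards the short foot; origin amid its underside. Even ramp from 20 mm thick at the back (x = -60) to 1.5 mm at the thin edge (x = +60); 8 mm thick at x = +18 mm. Friction keeps it where it is left; pushing it in takes 5 to 15 N
- wedge_back (a point): centre of the wedge's flat upright back face (60 mm wide, 20 mm high), 10 mm above the bench; pushed at two points across it the wedge runs straight, pushed at one point it may swing round
- wedge_tip (a point): middle of the wedge's thin edge, on the bench
- weight_500g: brass check weight with a knob, 38 mm across, 62 mm high, origin under its centre; to be left alone
- weight_200g: brass check weight with a knob, 28 mm across, 46 mm high, origin under its centre; to be left alone
- weight_100g: grey check weight with a knob, 22 mm across, 37 mm high, origin under its centre; to be left alone
Not all that is in view belongs to the job. Several things have the shape of the wedge; the one meant has the colours described above.

How it is judged:
On the way, in this order (a step that is already met when the one before it is completed fails the run):
1. the balance stands level (within 0.016 rad) with its short foot on the wedge, and the fingers not touching the balance (angle between balance's own z axis and vertical below 0.016 rad and contact force between wedge and balance above 0.5 N and contact force between the fingers and balance below 0.2 N), for 0.2 s.
2. the blue pad is pressed down (over 1.5 N) and the balance does not rock (contact force between the fingers and press_pad above 1.5 N and angle between balance's own z axis and vertical below 0.02 rad), for 0.1 s.
At the end, for the whole second after the job is handed in: The balance is at rest and level within 0.016 rad (about 0.9 degree), its short foot resting (over 0.5 N) on the wedge's ramp, within the wedge's width, after the blue pad has been pressed (angle between balance's own z axis and vertical below 0.016 rad and contact force between wedge and balance above 0.5 N and y of short_foot in the frame of wedge between -0.03 and 0.03 m and x of short_foot in the frame of wedge between -0.02 and 0.05 m and linear speed of each of balance, wedge below 0.01 m/s); the robot touches nothing.
It fails at once if the wedge is lifted off the bench (over 15 mm) or tipped (height (world z) of wedge above 0.015 m or angle between wedge's own z axis and vertical above 0.35 rad).
It fails at once if the balance is lifted or tipped over (height (world z) of balance above 0.02 m or angle between balance's own z axis and vertical above 0.2 rad).
It fails at once if the balance is shoved over 40 mm along the bench (distance of balance from where it was at the start of the episode above 0.04 m).
It fails at once if the balance is pressed with over 50 N (contact force between the fingers and balance above 50 N).
It fails at once if a check weight is moved over 15 mm (distance of any of weight_500g, weight_200g, weight_100g from where it was at the start of the episode above 0.015 m).
It also fails if it takes over 48 s, if anything falls off the work surface, if the arm or the gripper's body presses on something with over 40 N, if the wrist force passes 120 N, or if a joint passes its speed limit or range.

## Robot

A 6-joint arm with a two-finger parallel gripper is mounted at the origin on a cart in front of the work surface, level with it; the furniture and walls round the work are solid. World frame = base frame: x ahead of the robot, y to its left, z up, the work surface at z = 0. Lengths are in m, angles in rad, forces in N, time in s.
With the tool pointing down it reaches from about 0.3 to 0.95 m from the base axis. Payload 3.1 kg.
Tool frame: the origin (TCP) lies at the very end of the fingers, on their centre line; the grasp point (between the pads) lies 19 mm behind it; x points along the fingers, y is the direction in which the jaws open and shut, and the axes are right-handed (so a half turn about x gives the same grasp; the last joint's range is limited). The gripper opens to 85 mm and grips with 20 to 120 N. Pads are 22 mm wide; open, the fingers measure 114 mm over their backs; the gripper's body (76 mm by 85 mm) begins 54 mm behind the grasp point. The pads swing forward as they close: fully open they stand 13 mm farther back than shut.
Start: joints at [-1.348, 0.308, 1.634, -0, 1.2, -0.07], TCP at [0.18, -0.598, 0.231] pointing down, gripper open.
Joint ranges: [-3.06, 3.06], [-0.79, 1.96], [0.05, 2.63], [-1.19, 4.34], [0.05, 2.64], [-2.94, 2.94]. Speed limits (rad/s): [2.79, 2.79, 3.14, 3.14, 3.14, 3.14].

## Interface

Orientations are given as a rotation vector (axis times angle).
In Python, from rig import telemetry, optics, bot gives the robot as it stands.
- The arm moves only by the tool carry_out, never from a script. Its argument "deltas" is a list of rows, each an object of numbers: "claw": the finger opening in cm, from 0 to 8.54; "x", "y", "z": the shift along the tool's x, y, z in cm; "turn": the turn about the tool's x in degrees. A call has 1 to 20 rows; each row shifts and turns the commanded pose from where the row before left it, along the tool's axes as they then stand; what a row does not reach is not made up. A row lasts 1/12 s, in which the tool goes at most 41.7 mm and 7.16 degrees, less where a joint would pass 70% of its speed; a pose out of reach is approached as far as the arm can. A call is refused whole if a number of a shift passes 4.17 or a number of a turn 7.16, either way. A call with a gripper value outside its range is refused whole. The fingers move at their own pace and stop on an object; "force" is the grip in N (left out, the last holds). Time passes only in rows, so rows that do not move let the fingers close. It gives the time, the measured TCP pose, the force and the opening at its end, in the units of the state.
- telemetry.read_state(): the state, without advancing time (a new reading comes with each control period).
- optics.capture(name): name is "scene" or "side" or "wrist"; returns the picture (480x640x3 uint8, blue, green, red); there is no depth.
- optics.calibration(name): a dict with "fx", "fy", "cx", "cy" (pixels), "k1" (the pictures are not rectified: a ray, as slopes to the right and down, at radius r is drawn at 1 + k1 r^2 times it, then the intrinsics apply), "world_from_camera" (4x4, takes a point from camera to world coordinates); the wrist camera has in their place "hand_eye" (4x4, takes a point from camera to tool coordinates, whose origin is the TCP and whose axes are the tool frame's). Camera axes: x right, y down, z forward; pixel columns grow to the right and rows downward; lengths in m; the calibration is good to about 2 mm. A picture is of the moment at which its call begins: read the wrist's pose just before it. calibration takes no time and is no camera call.
- bot.hand_in(): hands the job in, once; it reports no verdict.
The state is a dict: "clock": time; "joint_positions": joint angles; "joint_velocities": joint speeds; "effort": joint torques, N m; "tcp_pos": TCP position; "tcp_rot": TCP orientation; "ft_force": force on the tool from outside, world axes, zero at the start; "wrist_torque": the same for the moment, N m; "opening": finger opening in m.
Only numpy, scipy, OpenCV 4.12 (cv2) and the standard library are available. Lean on these libraries where they do the work, as an engineer would, in place of code of your own. Each camera call takes 0.05 s, during which the arm holds its last target.

## Working session

There is one attempt and no reset: what is moved stays moved. The work goes in short steps, Python scripts to look and compute and a tool call to move; the robot and the scene stay as the last step left them, time stands still between calls to the robot, and variables do not carry over. Pictures are saved under pics/ and viewed, and the job is handed in when it is done.

Besides the shell and the picture viewer there is one more tool, called by a JSON object that holds its "op" and its "data". carry_out: Moves the arm, as the interface text tells. Its arguments: {"type":"object","properties":{"deltas":{"type":"array","items":{"type":"object","properties":{"claw":{"type":"number"},"x":{"type":"number"},"y":{"type":"number"},"z":{"type":"number"},"turn":{"type":"number"}}}},"force":{"type":"number"}},"required":["deltas"]}

```bash
ls; mkdir -p pics
python3 - <<'E'
from rig import telemetry, optics
import cv2
print(telemetry.read_state())
for n in("scene","side","wrist"):
    c=optics.calibration(n);print(n,c)
    cv2.imwrite(f"pics/{n}0.png",optics.capture(n))
E
```

```text
pics
{'clock': 0.0, 'joint_positions': array([-1.34771646e+00,  3.08998459e-01,  1.63518785e+00,  2.33141573e-05,
        1.19970553e+00, -6.96862430e-02]), 'joint_velocities': array([ 0.00087429, -0.00063039, -0.00030773, -0.00086851, -0.00137463,
       -0.00066849]), 'effort': array([-9.10999534e-04, -4.15254092e+01, -2.76664531e+01, -2.80756622e-04,
        1.02816816e-02,  2.76626082e-07]), 'tcp_pos': array([ 0.18018241, -0.59760521,  0.23005054]), 'tcp_rot': array([ 2.06494895,  0.30686045, -2.06527149]), 'ft_force': array([-0.44804625, -0.66544197,  0.53960415]), 'wrist_torque': array([-0.03869427, -0.0705704 , -0.03434205]), 'opening': 0.08566046352645099}
scene {'fx': 568.4503517264931, 'fy': 568.4503517264931, 'cx': 315.96622567928625, 'cy': 238.61773922043557, 'k1': -0.16339369697844391, 'world_from_camera': array([[-0.82000885, -0.29825513,  0.48849705, -0.11997453],
       [-0.57218024,  0.40634603, -0.71238521,  0.98767453],
       [ 0.0139737 , -0.86367053, -0.50386303,  0.76101249],
       [ 0.        ,  0.        ,  0.        ,  1.        ]])}
side {'fx': 463.2757889
[... 167 characters left out ...]
0.0352135 ,  0.5669835 ],
       [ 0.03948992,  0.57826537, -0.81489245,  0.73498223],
       [ 0.00519499, -0.81563638, -0.57854153,  0.59976287],
       [ 0.        ,  0.        ,  0.        ,  1.        ]])}
wrist {'fx': 384.6717181266692, 'fy': 384.6717181266692, 'cx': 321.4747112244659, 'cy': 247.93962969728705, 'k1': 0.003717707559702248, 'hand_eye': array([[-4.31698425e-04, -3.06950422e-01,  9.51725408e-01,
        -1.42173738e-01],
       [ 9.99999884e-01, -3.37729039e-04,  3.44671164e-04,
        -5.69516811e-04],
       [ 2.15628348e-04,  9.51725446e-01,  3.06950532e-01,
        -7.93693282e-02],
       [ 0.00000000e+00,  0.00000000e+00,  0.00000000e+00,
         1.00000000e+00]])}
```

View pics/scene0.png

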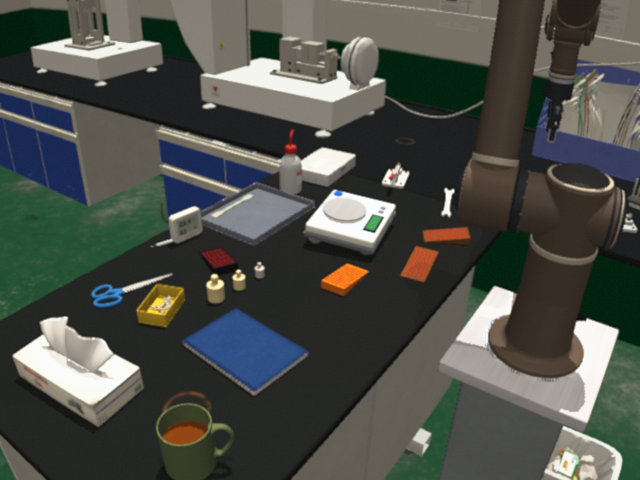

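View pics/side0.png

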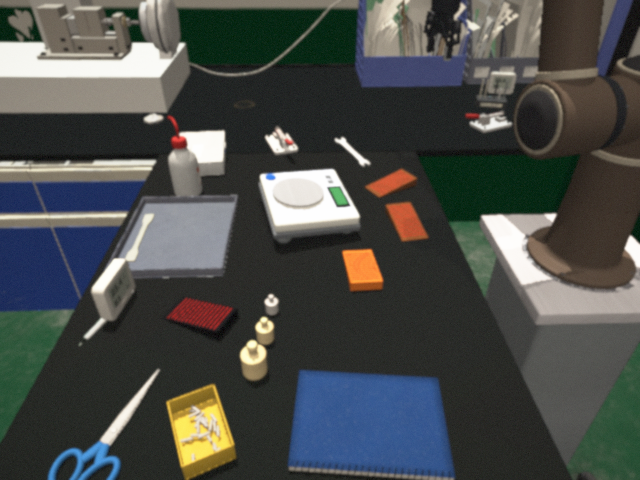

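Run:
```python
import cv2,numpy as np
a=cv2.imread("pics/side0.png");b=cv2.imread("pics/scene0.png")
r=lambda i,x,y,w,h,s:cv2.resize(i[y:y+h,x:x+w],None,fx=s,fy=s,interpolation=cv2.INTER_CUBIC)
cv2.imwrite("pics/crop_side.png",r(a,240,150,200,150,4))
cv2.imwrite("pics/crop_scene.png",r(b,290,170,190,140,4))
```

```text
(no output)
```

View pics/crop_side.png

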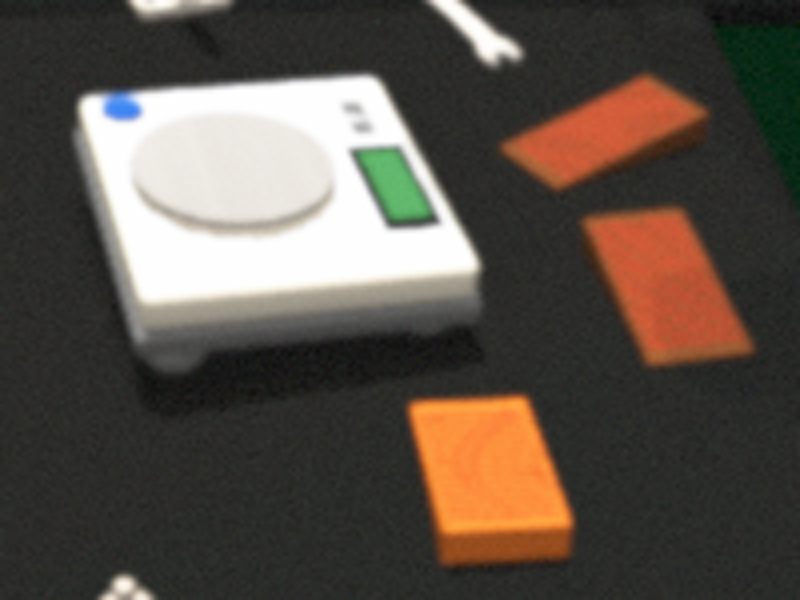

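View pics/crop_scene.png

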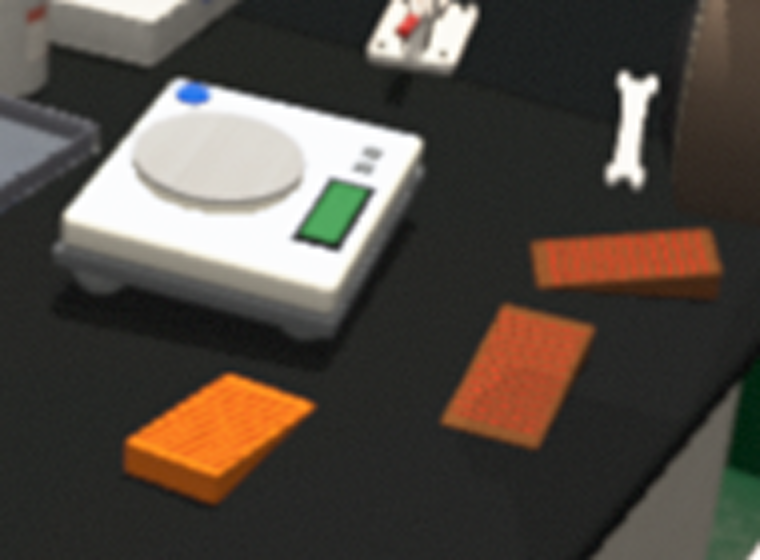

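View pics/wrist0.png

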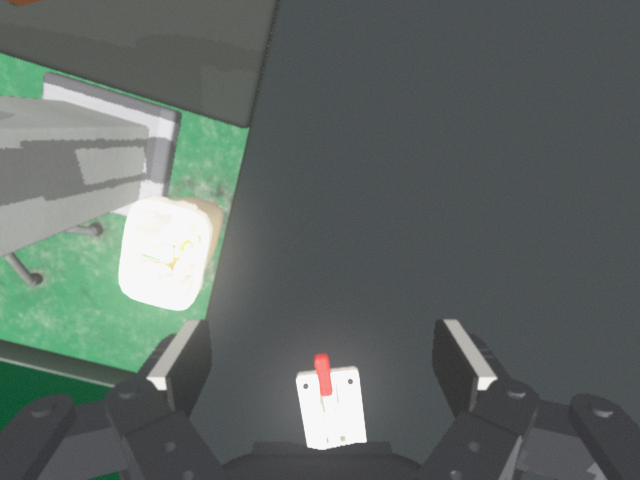

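The bright orange wedge at side (362,270) / scene (345,278) lies left of the balance (+y), with its thick end away from it. Two red-brown lookalikes are at side (391,182) and (407,221), and a black and red one at (202,315). The bright one fits on colour and place, and I'll confirm it with the wrist camera. First I'll work out positions.

```bash
cat > h.py <<'E'
import numpy as np,cv2
from scipy.optimize import least_squares
from scipy.spatial.transform import Rotation as R
from rig import telemetry, optics
def cal(n,st=None):
    c=optics.calibration(n)
    if n=="wrist":
        T=np.eye(4);T[:3,:3]=R.from_rotvec(st["tcp_rot"]).as_matrix();T[:3,3]=st["tcp_pos"]
        c["world_from_camera"]=T@c["hand_eye"]
    return c
def proj(c,P):
    P=np.atleast_2d(P);W=c["world_from_camera"]
    p=(P-W[:3,3])@W[:3,:3];s=p[:,:2]/p[:,2:]
    s=s*(1+c["k1"]*(s**2).sum(1,keepdims=True))
    return s*[c["fx"],c["fy"]]+[c["cx"],c["cy"]]
def back(c,uv,z):
    s0=(np.array(uv,float)-[c["cx"],c["cy"]])/[c["fx"],c["fy"]];s=s0.copy()
    for _ in range(20): s=s0/(1+c["k1"]*(s**2).sum())
    W=c["world_from_camera"];d=W[:3,:3]@[*s,1.];o=W[:3,3]
    return o+d*(z-o[2])/d[2]
def pose(p,tilt=0):  # x,y,yaw ; tilt towards (-70,80) of the body
    a=np.array([80,70,0.])/np.hypot(80,70)   # axis along diagonal RL-FR ; sign below
    return R.from_euler('z',p[2])*R.from_rotvec(-a*tilt)
def body(p,P,tilt=0):
    return pose(p,tilt).apply(P)+[p[0],p[1],0]
def fit(obs,p0,tilt=0):
    def f(p): return np.concatenate([(proj(c,body(p,P,tilt))-uv).ravel() for c,P,uv in obs])
    r=least_squares(f,p0,loss='soft_l1');return r.x,f(r.x).reshape(-1,2)
WP=np.array([[-60,30,20],[-60,-30,20],[-60,30,0],[-60,-30,0],[60,30,1.5],[60,-30,1.5]])/1000
E
python3 - <<'E'
from h import *
# tilt check
print("short foot z",body([0,0,0],np.array([-.07,.08,.008]),.076), body([0,0,0],np.array([.07,.08,0]),.076))
cs,cc=cal("side"),cal("scene")
g=lambda l,o:(np.array(l)+.5)/4-.5+np.array(o)
ws=g([(440,530),(572,522),(441,565),(570,558),(410,402),(528,397)],(240,150))
wc=g([(125,440),(215,475),(125,470),(213,505),(230,375),(315,407)],(290,170))
for o in ([(cs,WP,ws)],[(cc,WP,wc)],[(cs,WP,ws),(cc,WP,wc)]):
    p,r=fit(o,[.45,.25,-1.57]);print("wedge",p,np.abs(r).max(),np.abs(r).mean())
BP=np.array([[92,-102,64],[-92,-102,64],[-92,102,64],[92,102,64],[70,-80,66]])/1000
bs=g([(82,98),(380,77),(480,268),(145,303),(122,107)],(240,150))
bc=g([(172,80),(425,138),(325,290),(65,218),(193,94)],(290,170))
for o in ([(cs,BP,bs)],[(cc,BP,bc)],[(cs,BP,bs),(cc,BP,bc)]):
    b,r=fit(o,[.45,.1,0],.076);print("bal",b,np.abs(r).max(),r.round(1).tolist())
sf=body(b,np.array([-.07,.08,.008]),.076);print("foot",sf)
print("foot in wedge",R.from_euler('z',-p[2]).apply(sf-[p[0],p[1],0]))
for n,c,px in(("500",cs,(253,378)),("200",cs,(264,343)),("100",cs,(271,313)),("500",cc,(216,301)),("200",cc,(239,289)),("100",cc,(260,276))):print(n,back(c,px,0.0).round(3))
s=telemetry.read_state();print(R.from_rotvec(s["tcp_rot"]).as_matrix().round(3))
E
```

```text
short foot z [-7.01979228e-02  8.02261975e-02 -9.42286467e-05] [ 0.07002682  0.07996935 -0.00107139]
wedge [ 0.45153799  0.02924754 -1.53663039] 0.8726376905295297 0.4778256571701173
wedge [ 0.45271918  0.02737366 -1.54447308] 0.32991027087058455 0.13164012524122862
wedge [ 0.45180509  0.02869181 -1.53973011] 0.9822719404979239 0.3705868260809879
bal [ 0.55802453 -0.16031843  0.21449352] 1.262296701101377 [[-0.4, -0.7], [-0.2, -0.8], [1.3, 0.2], [-0.8, 0.1], [0.4, 0.6]]
bal [ 0.55937859 -0.16331157  0.20573791] 2.231942166385636 [[0.7, -0.7], [-0.2, -0.0], [1.1, 0.2], [-2.2, -0.1], [-0.2, 0.4]]
bal [ 0.55830388 -0.16157713  0.21053289] 2.1771953240568678 [[-0.4, -1.0], [-0.1, -1.0], [0.9, 0.0], [-1.1, -0.3], [0.4, 0.2], [0.4, -0.4], [-0.3, 0.2], [1.4, 0.5], [-2.2, 0.4], [-0.3, 0.7]]
foot [ 4.72890197e-01 -9.77923872e-02 -9.42286467e-05]
foot in wedge [ 1.27078099e-01  1.71461825e-02 -9.42286467e-05]
500 [0.647 0.281 0.   ]
200 [0.634 0.213 0.   ]
100 [0.626 0.145 0.   ]
500 [0.64  0.272 0.   ]
200 [0.629 0.206 0.   ]
100 [0.624 0.136 0.   ]
[[-0.     0.289 -0.957]
 [ 0.002 -0.957 -0.289]
 [-1.    -0.002 -0.   ]]
```

{"op": "carry_out", "data": {"deltas": [{"turn":-6.25,"claw":2.5},{"turn":-6.25},{"turn":-6.25},{"turn":-6.25},{"turn":-6.25},{"turn":-6.25},{"turn":-6.25},{"turn":-6.25},{"turn":-6.25},{"turn":-6.25},{"turn":-6.25},{"turn":-6.25}]}}

```text
$.deltas[0]: bad value
```

{"op": "carry_out", "data": {"deltas": [{"y":1.45,"z":-3.64},{"y":1.45,"z":-3.64},{"y":1.45,"z":-3.64},{"y":1.45,"z":-3.64},{"y":1.45,"z":-3.64},{"y":1.45,"z":-3.64},{"y":1.45,"z":-3.64},{"y":1.45,"z":-3.64},{"y":1.45,"z":-3.64},{"y":1.45,"z":-3.64},{"y":1.45,"z":-3.64},{"y":1.45,"z":-3.64},{"y":1.45,"z":-3.64},{"y":1.45,"z":-3.64},{"y":1.45,"z":-3.64},{"y":1.45,"z":-3.64},{"y":1.45,"z":-3.64},{"y":1.45,"z":-3.64},{"y":1.45,"z":-3.64},{"y":1.45,"z":-3.64}]}}

```text
$.deltas[0]: bad value
```

{"op": "carry_out", "data": {"deltas": [{"claw":2.5,"x":0,"y":0,"z":0,"turn":-6.25},{"claw":2.5,"x":0,"y":0,"z":0,"turn":-6.25},{"claw":2.5,"x":0,"y":0,"z":0,"turn":-6.25},{"claw":2.5,"x":0,"y":0,"z":0,"turn":-6.25},{"claw":2.5,"x":0,"y":0,"z":0,"turn":-6.25},{"claw":2.5,"x":0,"y":0,"z":0,"turn":-6.25},{"claw":2.5,"x":0,"y":0,"z":0,"turn":-6.25},{"claw":2.5,"x":0,"y":0,"z":0,"turn":-6.25},{"claw":2.5,"x":0,"y":0,"z":0,"turn":-6.25},{"claw":2.5,"x":0,"y":0,"z":0,"turn":-6.25},{"claw":2.5,"x":0,"y":0,"z":0,"turn":-6.25},{"claw":2.5,"x":0,"y":0,"z":0,"turn":-6.25}]}}

```text
clock: 1.15
tcp_pos: [0.1803, -0.5981, 0.2307]
tcp_rot: [1.183, 1.227, -1.182]
ft_force: [0.0, -0.2, 0.1]
opening: 0.0249
```

{"op": "carry_out", "data": {"deltas": [{"claw":2.5,"x":0,"y":1.45,"z":-3.64,"turn":0},{"claw":2.5,"x":0,"y":1.45,"z":-3.64,"turn":0},{"claw":2.5,"x":0,"y":1.45,"z":-3.64,"turn":0},{"claw":2.5,"x":0,"y":1.45,"z":-3.64,"turn":0},{"claw":2.5,"x":0,"y":1.45,"z":-3.64,"turn":0},{"claw":2.5,"x":0,"y":1.45,"z":-3.64,"turn":0},{"claw":2.5,"x":0,"y":1.45,"z":-3.64,"turn":0},{"claw":2.5,"x":0,"y":1.45,"z":-3.64,"turn":0},{"claw":2.5,"x":0,"y":1.45,"z":-3.64,"turn":0},{"claw":2.5,"x":0,"y":1.45,"z":-3.64,"turn":0},{"claw":2.5,"x":0,"y":1.45,"z":-3.64,"turn":0},{"claw":2.5,"x":0,"y":1.45,"z":-3.64,"turn":0},{"claw":2.5,"x":0,"y":1.45,"z":-3.64,"turn":0},{"claw":2.5,"x":0,"y":1.45,"z":-3.64,"turn":0},{"claw":2.5,"x":0,"y":1.45,"z":-3.64,"turn":0},{"claw":2.5,"x":0,"y":1.45,"z":-3.64,"turn":0},{"claw":2.5,"x":0,"y":1.45,"z":-3.64,"turn":0},{"claw":2.5,"x":0,"y":1.45,"z":-3.64,"turn":0},{"claw":2.5,"x":0,"y":1.45,"z":-3.64,"turn":0},{"claw":2.5,"x":0,"y":1.45,"z":-3.64,"turn":0}]}}

```text
clock: 2.82
tcp_pos: [0.4476, 0.1403, 0.2312]
tcp_rot: [1.186, 1.224, -1.186]
ft_force: [1.0, -0.4, -0.1]
opening: 0.0248
```

```bash
sed -i 's/a=np.array(\[80,70,0.\])\/np.hypot(80,70)/a=np.array([70,80,0.])\/np.hypot(80,70)/' h.py
python3 - <<'E'
from h import *
s=telemetry.read_state();im=optics.capture("wrist");cv2.imwrite("pics/wrist1.png",im)
import pickle;pickle.dump(s,open("s1.pkl","wb"));print(s["tcp_pos"],R.from_rotvec(s["tcp_rot"]).as_matrix().round(3))
E
```

```text
[0.44764847 0.14033486 0.23115412] [[ 0.     0.999  0.032]
 [-0.     0.032 -0.999]
 [-1.     0.     0.   ]]
```

View pics/wrist1.png

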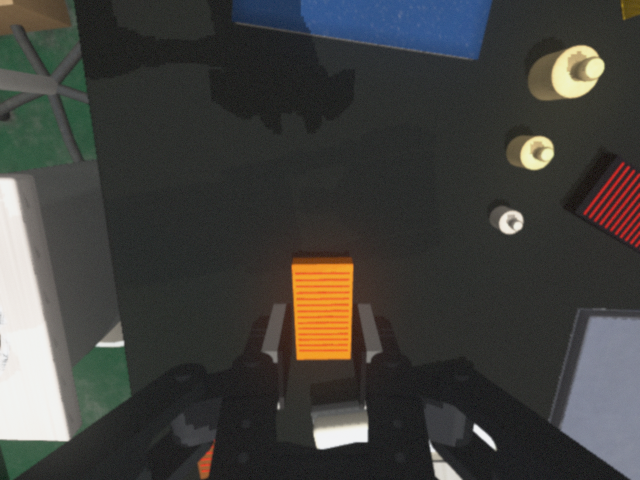

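The wrist picture shows bright orange with red ribs at (323,310), so this is the right wedge. The lookalikes are darker, or black and red at (615,215). I'll refine its pose from an enlarged crop.

Run:
```python
import cv2
a=cv2.imread("pics/wrist1.png")
cv2.imwrite("pics/crop_w1.png",cv2.resize(a[250:370,270:380],None,fx=5,fy=5,interpolation=cv2.INTER_CUBIC))
```

```text
(no output)
```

View pics/crop_w1.png

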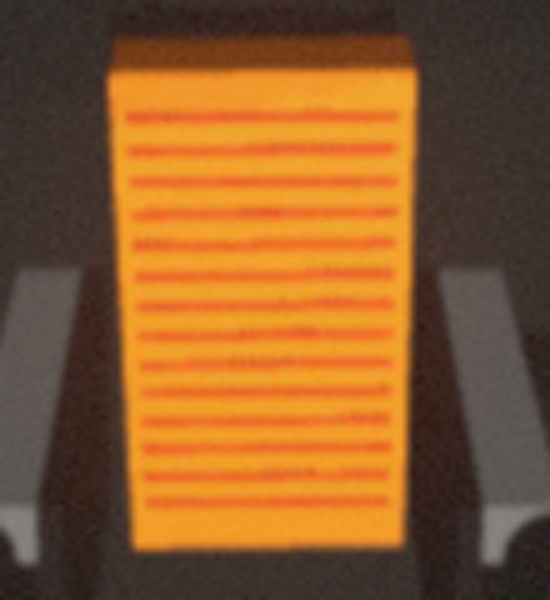

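Run:
```python
from h import *
import pickle
s=pickle.load(open("s1.pkl","rb"));cw=cal("wrist",s);cs,cc=cal("side"),cal("scene")
g=lambda l,o,k:(np.array(l)+.5)/k-.5+np.array(o)
ws=g([(440,530),(572,522),(441,565),(570,558),(410,402),(528,397)],(240,150),4)
wc=g([(125,440),(215,475),(125,470),(213,505),(230,375),(315,407)],(290,170),4)
ww=g([(418,70),(107,70),(410,37),(115,37),(404,546),(133,549)],(270,250),5)
p,r=fit([(cw,WP,ww)],[.45,.03,-1.54]);print("wrist",p,r.round(1).tolist())
p,r=fit([(cw,WP,ww),(cs,WP,ws),(cc,WP,wc)],[.45,.03,-1.54]);print("all",p,np.abs(r).max())
BP=np.array([[92,-102,64],[-92,-102,64],[-92,102,64],[92,102,64],[70,-80,66]])/1000
bs=g([(82,98),(380,77),(480,268),(145,303),(122,107)],(240,150),4)
bc=g([(172,80),(425,138),(325,290),(65,218),(193,94)],(290,170),4)
for o in ([(cs,BP,bs)],[(cc,BP,bc)],[(cs,BP,bs),(cc,BP,bc)]):
    b,r=fit(o,[.45,.1,0],.076);print("bal",b)
    sf=body(b,np.array([-.07,.08,.008]),.076)
    print("foot",sf.round(4),"in wedge",R.from_euler('z',-p[2]).apply(sf-[p[0],p[1],0]).round(4))
pb=p[:2]-.06*np.array([np.cos(p[2]),np.sin(p[2])]);d=sf[:2]-pb
print("back",pb,"heading to foot deg",np.degrees(np.arctan2(d[1],d[0])),"yaw",np.degrees(p[2]),np.hypot(*d))
```

```text
wrist [ 0.45314052  0.02917561 -1.52950828] [[-0.3, -0.0], [0.6, 0.6], [-0.3, -0.2], [0.4, 0.4], [-0.5, -0.4], [0.2, -0.5]]
all [ 0.45272917  0.02904981 -1.53246178] 1.2906141171229137
bal [ 0.55830169 -0.15938365  0.21626342]
foot [ 0.4725 -0.0961 -0.    ] in wedge [ 0.1258  0.015  -0.    ]
bal [ 0.55930642 -0.16299017  0.21256549]
foot [ 0.4737 -0.0994 -0.    ] in wedge [ 0.1292  0.0161 -0.    ]
bal [ 0.55847029 -0.16088602  0.21329344]
foot [ 0.4729 -0.0974 -0.    ] in wedge [ 0.1271  0.0153 -0.    ]
back [0.45042966 0.08900573] heading to foot deg -83.13839848199335 yaw -87.80359233582493 0.18771986545639985
```

{"op": "carry_out", "data": {"deltas": [{"claw":2.5,"x":3,"y":0.1,"z":0,"turn":-0.4},{"claw":2.5,"x":3,"y":0,"z":0,"turn":0},{"claw":2.5,"x":3,"y":0,"z":0,"turn":0},{"claw":2.5,"x":3,"y":0,"z":0,"turn":0},{"claw":2.5,"x":3,"y":0,"z":0,"turn":0},{"claw":2.5,"x":3,"y":0,"z":0,"turn":0},{"claw":2.5,"x":2.5,"y":0,"z":0,"turn":0},{"claw":2.5,"x":1.5,"y":0,"z":0,"turn":0},{"claw":2.5,"x":0.5,"y":0,"z":0,"turn":0},{"claw":2.5,"x":0,"y":0,"z":0,"turn":0}]}}

```text
clock: 3.7
tcp_pos: [0.447, 0.1377, 0.0048]
tcp_rot: [1.179, 1.229, -1.184]
ft_force: [-0.8, -0.4, -0.2]
opening: 0.0248
```

Run:
```python
from h import *
import pickle
s=telemetry.read_state();print(s["tcp_pos"],s["ft_force"],np.degrees(R.from_rotvec(s["tcp_rot"]).as_matrix()[:2,1]))
a=optics.capture("side");cv2.imwrite("pics/side2.png",cv2.resize(a[130:310,230:470],None,fx=3,fy=3,interpolation=cv2.INTER_CUBIC))
```

```text
[0.44703855 0.13771155 0.00482337] [-0.81629047 -0.36276197 -0.22315223] [57.25439819  2.16602136]
```

View pics/side2.png

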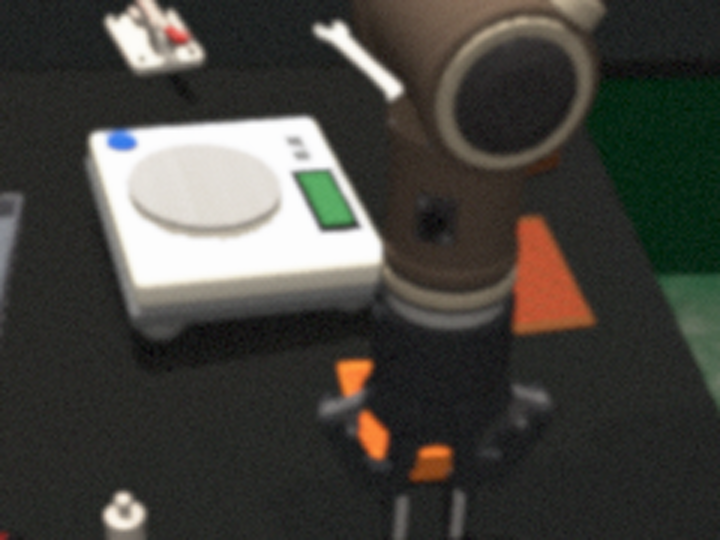

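{"op": "carry_out", "data": {"deltas": [{"claw":2.5,"x":0,"y":0.15,"z":0.8,"turn":0},{"claw":2.5,"x":0,"y":0,"z":0.8,"turn":0},{"claw":2.5,"x":0,"y":0,"z":0.8,"turn":0},{"claw":2.5,"x":0,"y":0,"z":0.5,"turn":0},{"claw":2.5,"x":0,"y":0,"z":0.4,"turn":0},{"claw":2.5,"x":0,"y":0,"z":0.4,"turn":0},{"claw":2.5,"x":0,"y":0,"z":0.4,"turn":0},{"claw":2.5,"x":0,"y":0,"z":0,"turn":0}]}}

```text
clock: 4.42
tcp_pos: [0.4518, 0.0967, 0.0064]
tcp_rot: [1.182, 1.226, -1.182]
ft_force: [0.2, 0.4, -0.0]
opening: 0.025
```

Run:
```python
from h import *
s=telemetry.read_state();print(s["tcp_pos"],s["ft_force"])
a=optics.capture("wrist");cv2.imwrite("pics/wrist3.png",a)
```

```text
[0.45180378 0.09667994 0.00639382] [ 0.15212387  0.42619702 -0.01445888]
```

View pics/wrist3.png

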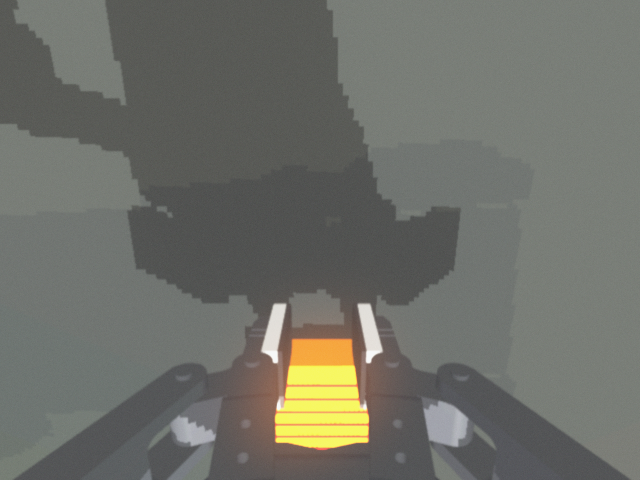

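{"op": "carry_out", "data": {"deltas": [{"claw":2.5,"x":0,"y":0,"z":0.4,"turn":-0.5},{"claw":2.5,"x":0,"y":0,"z":0.4,"turn":-0.5},{"claw":2.5,"x":0,"y":0,"z":0.4,"turn":-0.5},{"claw":2.5,"x":0,"y":0,"z":0.4,"turn":-0.5},{"claw":2.5,"x":0,"y":0,"z":0.4,"turn":-0.5},{"claw":2.5,"x":0,"y":0,"z":0.4,"turn":-0.5},{"claw":2.5,"x":0,"y":0,"z":0.4,"turn":-0.5},{"claw":2.5,"x":0,"y":0,"z":0.4,"turn":-0.5},{"claw":2.5,"x":0,"y":0,"z":0.4,"turn":-0.5},{"claw":2.5,"x":0,"y":0,"z":0.4,"turn":-0.5},{"claw":2.5,"x":0,"y":0,"z":0,"turn":0}]}}

```text
clock: 5.38
tcp_pos: [0.455, 0.0567, 0.0063]
tcp_rot: [1.116, 1.266, -1.116]
ft_force: [0.6, -0.2, -0.1]
opening: 0.0249
```

Run:
```python
from h import *
s=telemetry.read_state();M=R.from_rotvec(s["tcp_rot"]).as_matrix();print(s["tcp_pos"],s["ft_force"],np.degrees(np.arctan2(M[1,2],M[0,2])))
a=optics.capture("side");cv2.imwrite("pics/side4.png",a);b=optics.capture("scene");cv2.imwrite("pics/scene4.png",b)
r=lambda i,x,y,w,h,s:cv2.resize(i[y:y+h,x:x+w],None,fx=s,fy=s,interpolation=cv2.INTER_CUBIC)
cv2.imwrite("pics/crop4.png",np.vstack([r(a,250,160,200,75,4),r(b,290,190,200,75,4)]) if 0 else np.hstack([r(a,250,160,130,120,3),r(b,290,190,130,120,3)]))
```

```text
[0.45495094 0.05669299 0.00625761] [ 0.56607913 -0.24724028 -0.1177357 ] -82.82017092439301
```

View pics/crop4.png

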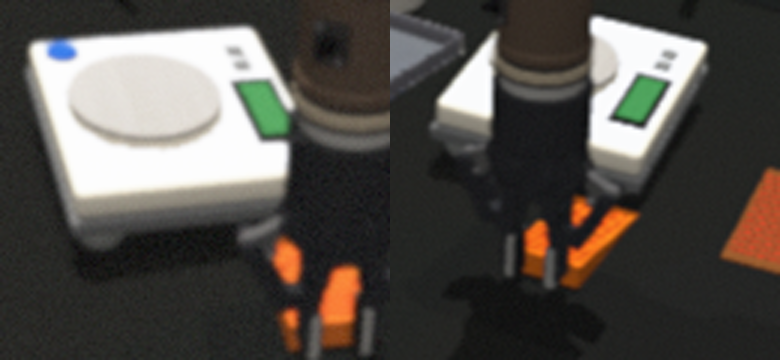

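Run:
```python
import cv2,numpy as np
a=cv2.imread("pics/side4.png");b=cv2.imread("pics/scene4.png")
r=lambda i,x,y,w,h,s:cv2.resize(i[y:y+h,x:x+w],None,fx=s,fy=s,interpolation=cv2.INTER_CUBIC)
cv2.imwrite("pics/crop4b.png",np.hstack([r(a,325,225,65,60,6),r(b,310,235,65,60,6)]))
```

```text
(no output)
```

View pics/crop4b.png

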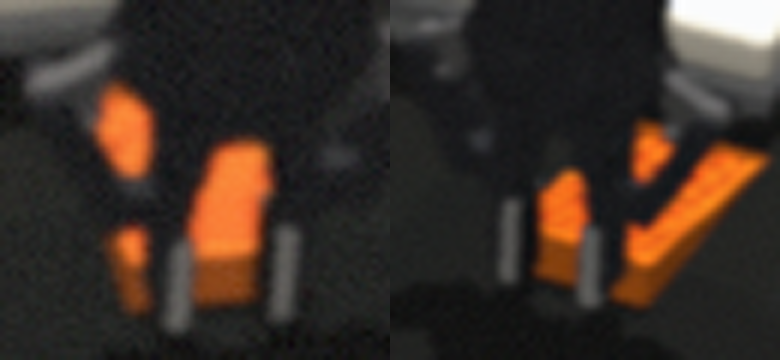

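Run:
```python
from h import *
cs,cc=cal("side"),cal("scene")
g=lambda l,o,k:(np.array(l)+.5)/k-.5+np.array(o)
us=g([(110,258),(122,312)],(325,225),6); uc=g([(378,155),(256,266),(252,305)],(310,235),6)
for o in ([(cc,WP[[5,1,3]],uc)],[(cc,WP[[5,1,3]],uc),(cs,WP[[0,2]],us)]):
    p,r=fit(o,[.455,-.01,-1.45]);print(p,np.degrees(p[2]),r.round(1).tolist())
    for sf in([.4725,-.0961,0],[.4737,-.0994,0]):
        print("foot in wedge",R.from_euler('z',-p[2]).apply(np.array(sf)-[p[0],p[1],0]).round(4))
```

```text
[ 0.46260913 -0.01598817 -1.45936185] -83.61527489058315 [[-0.1, 0.5], [-0.1, -0.5], [0.2, 0.1]]
foot in wedge [0.0807 0.0009 0.    ]
foot in wedge [0.0841 0.0017 0.    ]
[ 0.46308842 -0.01517697 -1.45856329] -83.56952087327927 [[-0.5, 0.6], [-0.4, -0.4], [-0.1, 0.2], [2.0, -0.0], [-0.3, -1.2]]
foot in wedge [0.0815 0.0003 0.    ]
foot in wedge [0.0849 0.0011 0.    ]
```

{"op": "carry_out", "data": {"deltas": [{"claw":2.5,"x":0,"y":0,"z":0.4,"turn":0},{"claw":2.5,"x":0,"y":0,"z":0.4,"turn":0},{"claw":2.5,"x":0,"y":0,"z":0.3,"turn":0},{"claw":2.5,"x":0,"y":0,"z":0.3,"turn":0},{"claw":2.5,"x":0,"y":0,"z":0.3,"turn":0},{"claw":2.5,"x":0,"y":0,"z":0.3,"turn":0},{"claw":2.5,"x":0,"y":0,"z":0.3,"turn":0},{"claw":2.5,"x":0,"y":0,"z":0.3,"turn":0},{"claw":2.5,"x":0,"y":0,"z":0.3,"turn":0},{"claw":2.5,"x":0,"y":0,"z":0.3,"turn":0}]}}

```text
clock: 6.32
tcp_pos: [0.4583, 0.0267, 0.0063]
tcp_rot: [1.119, 1.267, -1.117]
ft_force: [-1.7, 6.0, 0.7]
opening: 0.025
```

{"op": "carry_out", "data": {"deltas": [{"claw":2.5,"x":0,"y":0,"z":0.3,"turn":0},{"claw":2.5,"x":0,"y":0,"z":0.3,"turn":0},{"claw":2.5,"x":0,"y":0,"z":0.3,"turn":0},{"claw":2.5,"x":0,"y":0,"z":0.3,"turn":0},{"claw":2.5,"x":0,"y":0,"z":0.3,"turn":0}]}}

```text
clock: 6.73
tcp_pos: [0.4601, 0.0119, 0.0062]
tcp_rot: [1.119, 1.268, -1.117]
ft_force: [-0.7, 6.0, 1.2]
opening: 0.0253
```

Run:
```python
from h import *
s=telemetry.read_state();M=R.from_rotvec(s["tcp_rot"]).as_matrix();print(s["tcp_pos"],s["ft_force"],np.degrees(np.arctan2(M[1,2],M[0,2])))
a=optics.capture("side");cv2.imwrite("pics/side5.png",a);b=optics.capture("scene");cv2.imwrite("pics/scene5.png",b)
r=lambda i,x,y,w,h,s:cv2.resize(i[y:y+h,x:x+w],None,fx=s,fy=s,interpolation=cv2.INTER_CUBIC)
cv2.imwrite("pics/crop5.png",np.hstack([r(a,250,160,130,120,3),r(b,290,180,130,120,3)]))
```

```text
[0.46010191 0.0118994  0.00624447] [-0.70778045  5.98539579  1.16840282] -82.90503502668747
```

View pics/crop5.png

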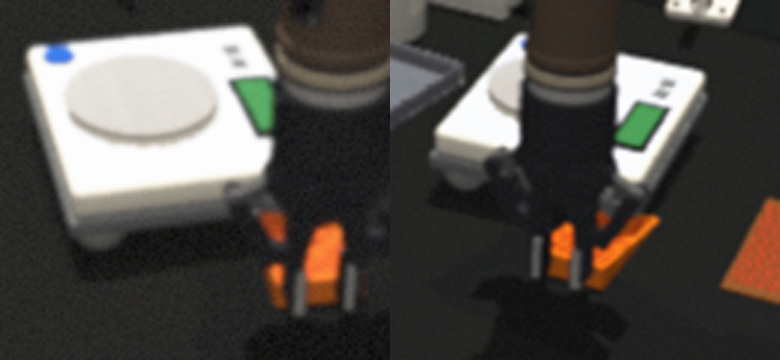

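{"op": "carry_out", "data": {"deltas": [{"claw":2.5,"x":0,"y":0,"z":0.3,"turn":0},{"claw":2.5,"x":0,"y":0,"z":0.3,"turn":0},{"claw":2.5,"x":0,"y":0,"z":0.3,"turn":0},{"claw":2.5,"x":0,"y":0,"z":0.3,"turn":0}]}}

```text
clock: 7.17
tcp_pos: [0.4617, -0.0002, 0.0062]
tcp_rot: [1.118, 1.267, -1.117]
ft_force: [-1.5, 6.3, 0.8]
opening: 0.0248
```

{"op": "carry_out", "data": {"deltas": [{"claw":2.5,"x":0,"y":0,"z":-2,"turn":0},{"claw":2.5,"x":-4,"y":0,"z":-1,"turn":0},{"claw":2.5,"x":-4,"y":0,"z":-1,"turn":0},{"claw":2.5,"x":-4,"y":0,"z":0,"turn":0},{"claw":2.5,"x":-4,"y":0,"z":0,"turn":0},{"claw":2.5,"x":-4,"y":0,"z":0,"turn":0},{"claw":2.5,"x":-2,"y":0,"z":0,"turn":0},{"claw":2.5,"x":0,"y":0,"z":0,"turn":0},{"claw":2.5,"x":0,"y":0,"z":0,"turn":0}]}}

```text
clock: 7.92
tcp_pos: [0.4584, 0.0382, 0.2279]
tcp_rot: [1.118, 1.262, -1.114]
ft_force: [-0.8, -0.6, -0.9]
opening: 0.0251
```

Run:
```python
from h import *
import pickle
s=telemetry.read_state();M=R.from_rotvec(s["tcp_rot"]).as_matrix();print(s["tcp_pos"],s["ft_force"],np.degrees(np.arctan2(M[1,2],M[0,2])))
pickle.dump(s,open("s6.pkl","wb"))
w=optics.capture("wrist");cv2.imwrite("pics/wrist6.png",w)
a=optics.capture("side");cv2.imwrite("pics/side6.png",a);b=optics.capture("scene");cv2.imwrite("pics/scene6.png",b)
r=lambda i,x,y,w,h,s:cv2.resize(i[y:y+h,x:x+w],None,fx=s,fy=s,interpolation=cv2.INTER_CUBIC)
cv2.imwrite("pics/crop6.png",np.hstack([r(a,250,160,130,120,3),r(b,290,180,130,120,3)]))
```

```text
[0.45839018 0.03818496 0.22792839] [-0.82281118 -0.59199166 -0.89173258] -82.81642137583974
```

View pics/crop6.png

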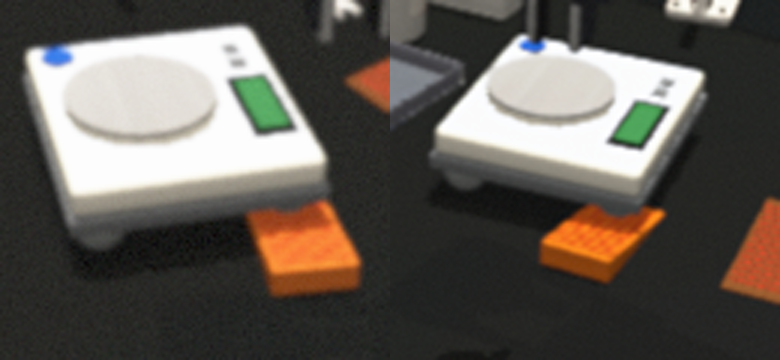

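View pics/wrist6.png

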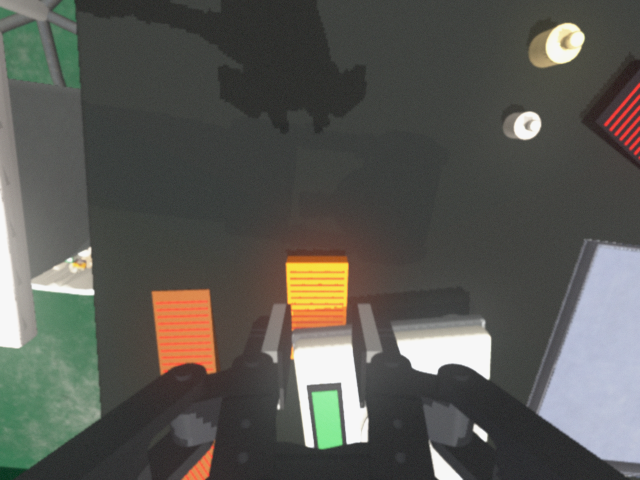

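```bash
cat > track.py <<'E'
from h import *
import sys
def track(tag,verbose=True):
    B0=np.array([.5585,-.161,.2133]);T0=.076
    polys={"side":((82,98),(380,77),(480,268),(145,303)),"scene":((172,80),(425,138),(325,290),(65,218))}
    off={"side":(240,150),"scene":(290,170)}
    obs=[]
    for n in("side","scene"):
        c=cal(n);i0=cv2.cvtColor(cv2.imread(f"pics/{n}0.png"),cv2.COLOR_BGR2GRAY);i1=cv2.cvtColor(cv2.imread(f"pics/{n}{tag}.png"),cv2.COLOR_BGR2GRAY)
        m=np.zeros_like(i0);P=((np.array(polys[n])+.5)/4-.5+off[n]);cv2.fillPoly(m,[P.round().astype(int)],255)
        m=cv2.dilate(m,np.ones((5,5)))
        # drop pan
        th=np.linspace(0,6.28,40)
        for z in(.064,.074):
            ring=proj(c,body(B0,np.c_[.022+.062*np.cos(th),.062*np.sin(th),0*th+z],T0));cv2.fillPoly(m,[ring.round().astype(int)],0)
        f=cv2.goodFeaturesToTrack(i0,60,.02,4,mask=m)
        g,s1,_=cv2.calcOpticalFlowPyrLK(i0,i1,f,None,winSize=(13,13),maxLevel=2)
        h,s2,_=cv2.calcOpticalFlowPyrLK(i1,i0,g,None,winSize=(13,13),maxLevel=2)
        ok=(np.linalg.norm(h-f,axis=2)[:,0]<.15)&(s1[:,0]>0)
        f,g=f[ok,0],g[ok,0]
        W=c["world_from_camera"];Rb=pose(B0,T0);pts=[]
        for u in f:
            o=W[:3,3];d=back(c,u,0)-o
            o2=Rb.inv().apply(o-[B0[0],B0[1],0]);d2=Rb.inv().apply(d)
            pts.append(o2+d2*(.064-o2[2])/d2[2])
        obs.append((c,np.array(pts),g));print(n,len(f),"flow med",np.median(g-f,0).round(2)) if verbose else 0
    # params: x,y,z,yaw, tilt vector (body x,y)
    def P6(q,X): return (R.from_euler('z',q[3])*R.from_rotvec([q[4],q[5],0])).apply(X)+q[:3]
    def f(q): return np.concatenate([(proj(c,P6(q,X))-u).ravel() for c,X,u in obs])
    a=np.array([70,80])/np.hypot(70,80)
    q0=[*B0[:2],0,B0[2],*(-a*T0)]
    r=least_squares(f,q0,loss='soft_l1',f_scale=.3,x_scale=[.01,.01,.01,.1,.1,.1]);q=r.x
    r3=lambda t:(lambda p:np.concatenate([(proj(c,body(p[:3],X,p[3]))-u).ravel() for c,X,u in obs]))
    k=least_squares(r3(0),[*B0,T0],loss='soft_l1',f_scale=.3,x_scale=[.01,.01,.1,.1]).x
    print("6dof",q.round(4),"tilt",np.hypot(q[4],q[5]).round(4),"res",np.median(np.abs(r.fun)).round(2))
    print("4dof x,y,yaw,tilt",k.round(4),"res",np.median(np.abs(r3(0)(k))).round(2))
    return q,k
if __name__=="__main__": track(sys.argv[1])
E
python3 track.py 0; python3 track.py 6
python3 - <<'E'
import cv2,numpy as np
a=cv2.imread("pics/side6.png");b=cv2.imread("pics/scene6.png");w=cv2.imread("pics/wrist6.png")
r=lambda i,x,y,w,h,s:cv2.resize(i[y:y+h,x:x+w],None,fx=s,fy=s,interpolation=cv2.INTER_CUBIC)
cv2.imwrite("pics/crop6b.png",np.hstack([r(a,325,220,50,60,5),r(b,335,235,50,60,5),r(w,275,240,60,60,5)[:,:]]))
E
```

```text
side 13 flow med [0. 0.]
scene 16 flow med [0. 0.]
6dof [ 0.5585 -0.161   0.      0.2133 -0.05   -0.0572] tilt 0.076 res 0.0
4dof x,y,yaw,tilt [ 0.5585 -0.161   0.2133  0.076 ] res 0.0
side 13 flow med [-1.27 -0.86]
scene 15 flow med [-0.61 -1.19]
6dof [ 5.584e-01 -1.610e-01 -3.000e-04  2.132e-01 -7.900e-03 -1.350e-02] tilt 0.0157 res 0.15
4dof x,y,yaw,tilt [ 0.5582 -0.1607  0.2127  0.0151] res 0.13
```

View pics/crop6b.png

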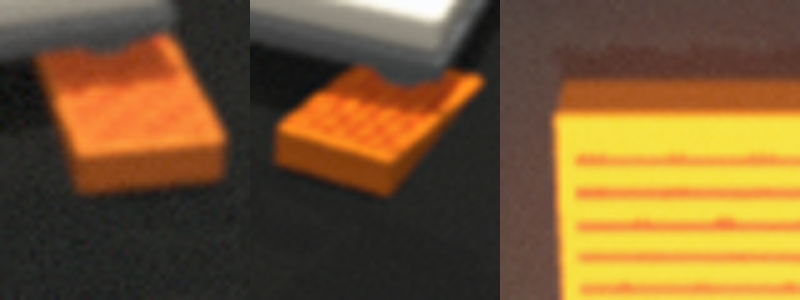

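The tracked balance has not shifted (under 0.5 mm) and its tilt is now about 0.0155 rad. That leaves about 10.5 mm more wedge to push in.

{"op": "carry_out", "data": {"deltas": [{"claw":2.5,"x":4,"y":0,"z":0,"turn":0},{"claw":2.5,"x":4,"y":0,"z":0,"turn":0},{"claw":2.5,"x":4,"y":0,"z":0,"turn":0},{"claw":2.5,"x":4,"y":0,"z":0,"turn":0},{"claw":2.5,"x":4,"y":0,"z":0,"turn":0},{"claw":2.5,"x":2,"y":0,"z":0,"turn":0},{"claw":2.5,"x":0,"y":0,"z":1.5,"turn":0},{"claw":2.5,"x":0,"y":0,"z":1.2,"turn":0},{"claw":2.5,"x":0,"y":0,"z":0.7,"turn":0},{"claw":2.5,"x":0,"y":0,"z":0.4,"turn":0},{"claw":2.5,"x":0,"y":0,"z":0.2,"turn":0},{"claw":2.5,"x":0,"y":0,"z":0.25,"turn":0},{"claw":2.5,"x":0,"y":0,"z":0.25,"turn":0},{"claw":2.5,"x":0,"y":0,"z":0.25,"turn":0},{"claw":2.5,"x":0,"y":0,"z":0.25,"turn":0},{"claw":2.5,"x":0,"y":0,"z":0,"turn":0}]}}

```text
clock: 9.4
tcp_pos: [0.4628, -0.0108, 0.0061]
tcp_rot: [1.116, 1.267, -1.117]
ft_force: [-1.4, 3.4, -3.1]
opening: 0.025
```

{"op": "carry_out", "data": {"deltas": [{"claw":2.5,"x":0,"y":0,"z":-2,"turn":0},{"claw":2.5,"x":-4,"y":0,"z":-1,"turn":0},{"claw":0,"x":-4,"y":0,"z":-1,"turn":0},{"claw":0,"x":-4,"y":0,"z":0,"turn":0},{"claw":0,"x":-4,"y":0,"z":0,"turn":0},{"claw":0,"x":-3,"y":0,"z":0,"turn":0},{"claw":0,"x":0,"y":0,"z":0,"turn":0},{"claw":0,"x":0,"y":0,"z":0,"turn":0},{"claw":0,"x":0,"y":0,"z":0,"turn":0}]}}

```text
clock: 10.15
tcp_pos: [0.4585, 0.0282, 0.1964]
tcp_rot: [1.116, 1.264, -1.116]
ft_force: [-0.4, 0.3, 0.6]
opening: -0.0002
```

```bash
python3 - <<'E'
from h import *
import pickle
s=telemetry.read_state();print(s["tcp_pos"],s["ft_force"],s["opening"])
pickle.dump(s,open("s7.pkl","wb"))
a=optics.capture("side");cv2.imwrite("pics/side7.png",a);b=optics.capture("scene");cv2.imwrite("pics/scene7.png",b)
r=lambda i,x,y,w,h,s:cv2.resize(i[y:y+h,x:x+w],None,fx=s,fy=s,interpolation=cv2.INTER_CUBIC)
cv2.imwrite("pics/crop7.png",np.hstack([r(a,250,160,130,120,3),r(b,290,180,130,120,3)]))
E
python3 track.py 7
python3 - <<'E'
from h import *
print(body([.5583,-.161,.213],np.array([.07,-.08,.066]),0))
c=cal("side")
for n in("side","scene"): print(n,proj(cal(n),body([.5583,-.161,.213],np.array([.07,-.08,.066]),0)))
E
```

```text
[0.45845947 0.02818036 0.19637199] [-0.38638259  0.27973214  0.55078482] -0.0001602507613685299
side 13 flow med [-1.49 -1.03]
scene 12 flow med [-0.8  -1.55]
6dof [ 0.5584 -0.1609 -0.      0.2143  0.0013 -0.0045] tilt 0.0047 res 0.19
4dof x,y,yaw,tilt [ 0.5582 -0.1609  0.2136  0.0021] res 0.18
[ 0.64362952 -0.22439458  0.066     ]
side [[268.89562546 179.09115039]]
scene [[336.59581132 195.67290775]]
```

View pics/crop7.png

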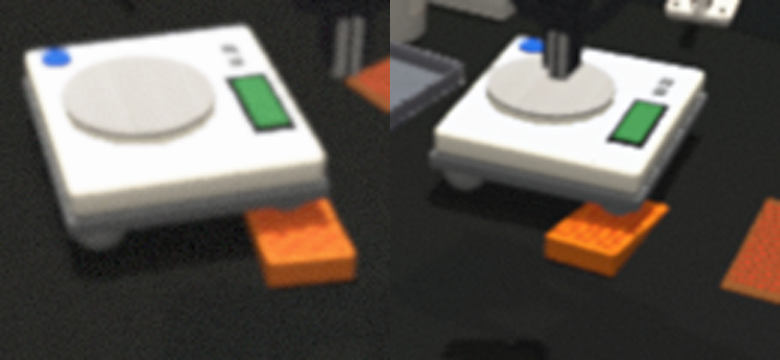

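{"op": "carry_out", "data": {"deltas": [{"claw":0,"x":0,"y":1.52,"z":2.74,"turn":0},{"claw":0,"x":0,"y":1.52,"z":2.74,"turn":0},{"claw":0,"x":0,"y":1.52,"z":2.74,"turn":0},{"claw":0,"x":0,"y":1.52,"z":2.74,"turn":0},{"claw":0,"x":0,"y":1.52,"z":2.74,"turn":0},{"claw":0,"x":0,"y":1.52,"z":2.74,"turn":0},{"claw":0,"x":0,"y":1.52,"z":2.74,"turn":0},{"claw":0,"x":0,"y":1.52,"z":2.74,"turn":0},{"claw":0,"x":0,"y":1.52,"z":2.74,"turn":0},{"claw":0,"x":0,"y":1.52,"z":2.74,"turn":0},{"claw":0,"x":3,"y":0,"z":0,"turn":0},{"claw":0,"x":3,"y":0,"z":0,"turn":0},{"claw":0,"x":3,"y":0,"z":0,"turn":0},{"claw":0,"x":1.5,"y":0,"z":0,"turn":0},{"claw":0,"x":0,"y":0,"z":0,"turn":0},{"claw":0,"x":0,"y":0,"z":0,"turn":0}]}}

```text
clock: 11.58
tcp_pos: [0.6421, -0.2236, 0.089]
tcp_rot: [1.116, 1.27, -1.118]
ft_force: [0.4, 0.1, 0.5]
opening: 0.0004
```

Run:
```python
from h import *
s=telemetry.read_state();print(s["tcp_pos"],s["ft_force"],s["opening"])
a=optics.capture("side");cv2.imwrite("pics/side8.png",a);b=optics.capture("scene");cv2.imwrite("pics/scene8.png",b)
r=lambda i,x,y,w,h,s:cv2.resize(i[y:y+h,x:x+w],None,fx=s,fy=s,interpolation=cv2.INTER_CUBIC)
cv2.imwrite("pics/crop8.png",np.hstack([r(a,235,120,130,120,3),r(b,290,140,130,120,3)]))
```

```text
[ 0.64206853 -0.22361003  0.08903921] [0.37161521 0.06926595 0.51915493] 0.0003508615185170226
```

View pics/crop8.png

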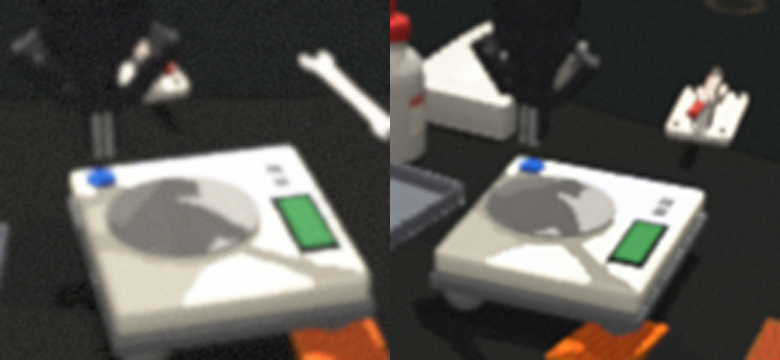

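The fingers stand straight above the pad in both views. I'll press gently now.

{"op": "carry_out", "data": {"deltas": [{"claw":0,"x":1.0,"y":0.15,"z":0,"turn":0},{"claw":0,"x":0.7,"y":0,"z":0,"turn":0},{"claw":0,"x":0.2,"y":0,"z":0,"turn":0},{"claw":0,"x":0.1,"y":0,"z":0,"turn":0},{"claw":0,"x":0.1,"y":0,"z":0,"turn":0},{"claw":0,"x":0,"y":0,"z":0,"turn":0}]}}

```text
clock: 12.18
tcp_pos: [0.6449, -0.2239, 0.0702]
tcp_rot: [1.116, 1.266, -1.116]
ft_force: [0.1, -0.0, 0.1]
opening: -0.0003
```

{"op": "carry_out", "data": {"deltas": [{"claw":0,"x":0.1,"y":0,"z":0,"turn":0},{"claw":0,"x":0.1,"y":0,"z":0,"turn":0},{"claw":0,"x":0.1,"y":0,"z":0,"turn":0},{"claw":0,"x":0,"y":0,"z":0,"turn":0}]}}

```text
clock: 12.52
tcp_pos: [0.6448, -0.224, 0.0671]
tcp_rot: [1.116, 1.266, -1.117]
ft_force: [-0.0, -0.6, 0.7]
opening: 0.0001
```

{"op": "carry_out", "data": {"deltas": [{"claw":0,"x":0.1,"y":0,"z":0,"turn":0},{"claw":0,"x":0,"y":0,"z":0,"turn":0}]}}

```text
clock: 12.68
tcp_pos: [0.6448, -0.2239, 0.0661]
tcp_rot: [1.116, 1.266, -1.117]
ft_force: [-0.3, 0.4, 0.7]
opening: 0.0001
```

{"op": "carry_out", "data": {"deltas": [{"claw":0,"x":0.05,"y":0,"z":0,"turn":0},{"claw":0,"x":0.05,"y":0,"z":0,"turn":0},{"claw":0,"x":0,"y":0,"z":0,"turn":0}]}}

```text
clock: 12.93
tcp_pos: [0.645, -0.224, 0.0659]
tcp_rot: [1.116, 1.266, -1.117]
ft_force: [-1.1, 0.7, 4.3]
opening: 0.0001
```

{"op": "carry_out", "data": {"deltas": [{"claw":0,"x":0.05,"y":0,"z":0,"turn":0},{"claw":0,"x":0,"y":0,"z":0,"turn":0},{"claw":0,"x":0,"y":0,"z":0,"turn":0},{"claw":0,"x":0,"y":0,"z":0,"turn":0}]}}

```text
clock: 13.27
tcp_pos: [0.645, -0.224, 0.0659]
tcp_rot: [1.116, 1.266, -1.116]
ft_force: [-2.8, 1.2, 5.5]
opening: -0.0003
```

```bash
python3 - <<'E'
from h import *
s=telemetry.read_state();print(s["tcp_pos"],s["ft_force"])
for n in("side","scene"):cv2.imwrite(f"pics/{n}9.png",optics.capture(n))
E
python3 track.py 9
```

```text
[ 0.64498959 -0.22401501  0.06587094] [-2.79978045  1.24363127  5.50212485]
side 6 flow med [-1.78 -1.39]
scene 7 flow med [-0.94 -1.5 ]
6dof [ 0.5584 -0.16    0.0006  0.1987  0.0229  0.0099] tilt 0.0249 res 0.15
4dof x,y,yaw,tilt [ 0.5575 -0.1598  0.1976 -0.0319] res 0.17
```

The pressed-state tracking is spoilt by the arm's shadow and only has 6 or 7 features. The pad was solid at z = 65.9 mm under 5.5 N. I'll withdraw and measure again with the arm clear.

{"op": "carry_out", "data": {"deltas": [{"claw":0,"x":-1,"y":0,"z":0,"turn":0},{"claw":0,"x":-3,"y":0,"z":0,"turn":0},{"claw":0,"x":-3,"y":0,"z":0,"turn":0},{"claw":0,"x":-3,"y":0,"z":0,"turn":0},{"claw":0,"x":-3,"y":0,"z":0,"turn":0},{"claw":0,"x":0,"y":-1.52,"z":-2.74,"turn":0},{"claw":0,"x":0,"y":-1.52,"z":-2.74,"turn":0},{"claw":0,"x":0,"y":-1.52,"z":-2.74,"turn":0},{"claw":0,"x":0,"y":-1.52,"z":-2.74,"turn":0},{"claw":0,"x":0,"y":-1.52,"z":-2.74,"turn":0},{"claw":0,"x":0,"y":-1.52,"z":-2.74,"turn":0},{"claw":0,"x":0,"y":-1.52,"z":-2.74,"turn":0},{"claw":0,"x":0,"y":-1.52,"z":-2.74,"turn":0},{"claw":0,"x":0,"y":-1.52,"z":-2.74,"turn":0},{"claw":0,"x":0,"y":-1.52,"z":-2.74,"turn":0},{"claw":0,"x":0,"y":0,"z":0,"turn":0},{"claw":0,"x":0,"y":0,"z":0,"turn":0}]}}

```text
clock: 14.78
tcp_pos: [0.4594, 0.0299, 0.1951]
tcp_rot: [1.115, 1.266, -1.114]
ft_force: [0.7, -0.6, 0.3]
opening: -0.0001
```

```bash
python3 - <<'E'
from h import *
s=telemetry.read_state();print(s["tcp_pos"],s["ft_force"])
for n in("side","scene"):cv2.imwrite(f"pics/{n}10.png",optics.capture(n))
a=cv2.imread("pics/side10.png");b=cv2.imread("pics/scene10.png")
r=lambda i,x,y,w,h,s:cv2.resize(i[y:y+h,x:x+w],None,fx=s,fy=s,interpolation=cv2.INTER_CUBIC)
cv2.imwrite("pics/crop10.png",np.hstack([r(a,250,160,130,120,3),r(b,290,180,130,120,3)]))
E
python3 track.py 10
```

```text
[0.45937586 0.02985334 0.19507527] [ 0.74232198 -0.62641256  0.26015878]
side 13 flow med [-1.51 -1.03]
scene 12 flow med [-0.81 -1.55]
6dof [ 0.5584 -0.1608 -0.      0.2144  0.0013 -0.0045] tilt 0.0047 res 0.19
4dof x,y,yaw,tilt [ 0.5582 -0.1609  0.2137  0.0021] res 0.18
```

View pics/crop10.png

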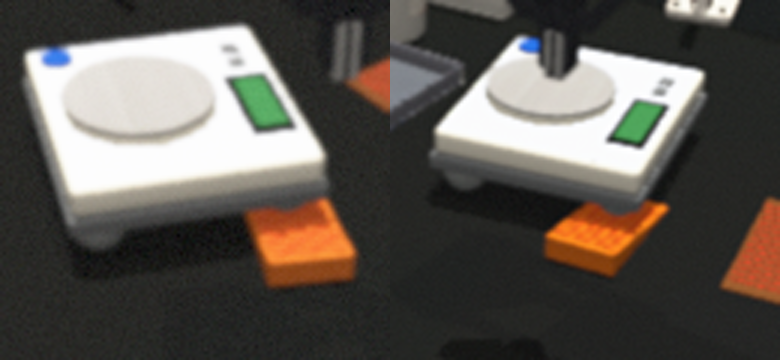

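```bash
python3 -c "
from rig import bot
print(bot.hand_in())"
```

```text
the job is handed in; nothing more can be done
None
```

The balance now stands level with its short front-left foot on the orange wedge, and I handed the job in at about 15 s of the 48 s allowed. No verdict was reported.

**What I did:** I pushed the orange wedge with red ribs at two points across its back, turning it about 5° so it ran straight at the short foot. I drove it in under that foot, looked, and pushed about 10.5 mm more. The push took about 6 N at the readings I took. Then I pressed the blue pad with the closed fingertips up to 5.5 N and withdrew.

**Last checks:**
- **Level:** image tracking gave a tilt of 0.002 to 0.005 rad, down from 0.076. It read the same before and after the press.
- **Balance position:** it moved less than 1 mm.
- **Wedge:** the pictures show the foot on the ramp, within its width. I had no direct reading of the load on the wedge.
- **Check weights:** I never took the arm near them, but I did not measure them again at the end.

**One check disagreed:** tracking taken while the pad was pressed gave a tilt of 0.025 to 0.032 rad, above the 0.02 limit. I set it aside because the arm's shadow lay on the balance and only 6 or 7 features per camera were left. The fingertip stopped at z = 65.9 mm, where the pad of a level balance should be (66 mm), and did not sink as the force rose from 4.3 to 5.5 N.

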